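Bar a gearbox round to its timing tooth and hold the sprung inspection port half open

TASK

Show the timing tooth of this small gearbox: turn the steel handwheel clockwise (seen from above) by its black crank handle through one full turn and on to the red pointer, so that it stops at the pointer on the second arrival and the painted tooth comes under the inspection port. Then slide the port's spring-closed shutter by its yellow tab towards the handwheel to half of its travel, level with the red half-way lines (never beyond three quarters, which would bare the bearing), and finish the program while still holding it there. Leave the oil bottle, loupe and red screwdriver where they are.

Things in the scene. Friction and masses are not known exactly. Their poses are not given: they have to be found in the camera images.
- gearbox: Fixed gearbox, petrol-blue casting with an aluminium cover on a dark base plate 178 x 236 x 8 mm; origin at the centre of the plate's underside on the bench. x points away from the robot at yaw 0, y runs lengthwise from the inspection port (negative) to the handwheel (positive), z up. Cover top at z = 54 mm; nothing on it above z = 134 mm. A microscope, 363 mm tall, stands to its right near world (0.58, -0.46).
- handwheel (a joint): Angle of the steel disc handwheel (100 mm across, rim top at z = 86 mm), rad, unwrapped, growing clockwise seen from above; 0 = handle at the red pointer. Starts at -1.2 to -0.2 (short of the pointer); a full turn and on to the pointer is 6.28. Light friction (2 N at the handle), stays where left. The painted tooth is away from the port at 0 and under it at 6.28 (2:1 gears).
- wheel_axis (a point): Point on the handwheel's axis at the handle's mid-height: gearbox frame (0, 47, 112) mm. The handle goes round it in a level circle of 38 mm radius.
- handle_grip (a point): Centre of the upright black crank handle, 18 mm across, from z = 90 to 132 mm, 38 mm from the wheel's axis. It revolves freely on its own pin, so it can be gripped from above and led round without turning the gripper.
- index_mark (a point): Where handle_grip must stand at the end of the turn: beside the red pointer at the wheel's gearbox -x side, gearbox frame (-38, 47, 112) mm.
- port_shutter (a joint): Travel of the sprung steel shutter over the inspection port, m: 0 = shut, 0.048 = fully open; grows as the shutter moves along gearbox +y, towards the handwheel. The spring pushes back with about 3 N + 200 N/m (near 8 N at half travel, 0.024) and shuts it when let go.
- shutter_tab (a point): Centre of the upright yellow finger tab's free part: tab 10 mm thick along gearbox y, 28 mm wide along x, from z = 67 mm (dark cross bar, 84 mm wide, below it) to 104 mm. Shut it stands at gearbox (0, -92, 90) mm, half open at (0, -68, 90). The red half-way lines on the cover at both sides are at gearbox y = -68 mm, the black full-travel lines at -44 mm.
- oil_bottle: Loose blue dropper bottle, 32 mm across, 71 mm tall, standing by the gearbox; origin under its centre. Leave it.
- loupe: Loose black eye loupe, 41 mm across, 42 mm tall, standing by the gearbox; origin under its centre. Leave it.
- driver_red: Loose red precision screwdriver, 11 x 156 mm, lying on the bench between gearbox and robot; origin under its middle, long axis along its y. Leave it.

How it is judged:
On the way, in this order (a step that is already met when the one before it is completed fails the run):
1. the handwheel has been turned clockwise through a full turn and rests with its handle at the pointer, the shutter still shut (value of joint handwheel between 6.063 and 6.503 rad and value of joint port_shutter below 0.003 m and velocity of joint handwheel between -0.1 and 0.1 rad/s), for 0.2 s.
2. the fingers hold the shutter at half travel (value of joint port_shutter between 0.02 and 0.028 m and contact force between the fingers and port_shutter above 2 N), for 0.3 s.
At the end, for the whole second after the job is handed in: The shutter stands at half travel (24 mm, within 4 mm), at rest, held there by the fingers alone pressing on it with more than 2 N, and the handwheel is at one full turn past its first arrival at the pointer (6.28 rad, within 0.22) (all of step 2 and value of joint handwheel between 6.063 and 6.503 rad and velocity of joint port_shutter between -0.01 and 0.01 m/s and contact force between port_shutter and oil_bottle below 0.2 N and contact force between port_shutter and loupe below 0.2 N and contact force between port_shutter and driver_red below 0.2 N); the arm keeps its last pose, push and grip.
It fails at once if the shutter goes past three quarters of its travel (value of joint port_shutter above 0.036 m).
It fails at once if the oil bottle is moved by more than 20 mm or tipped over (distance of oil_bottle from where it was at the start of the episode above 0.02 m or angle between oil_bottle's own z axis and vertical above 0.5 rad).
It fails at once if the loupe is moved by more than 20 mm or tipped over (distance of loupe from where it was at the start of the episode above 0.02 m or angle between loupe's own z axis and vertical above 0.5 rad).
It fails at once if the red screwdriver is moved by more than 20 mm (distance of driver_red from where it was at the start of the episode above 0.02 m).
It also fails if it takes over 64 s, if anything falls off the work surface, if the arm or the gripper's body presses on something with over 40 N, if the wrist force passes 120 N, or if a joint passes its speed limit or range.

ROBOT

A 7-joint arm with a two-finger parallel gripper is mounted at the origin on a cart in front of the work surface, level with it; the furniture and walls round the work are solid. World frame = base frame: x ahead of the robot, y to its left, z up, the work surface at z = 0. Lengths are in m, angles in rad, forces in N, time in s.
With the tool pointing down it reaches from about 0.4 to 0.85 m from the base axis. Payload 4.5 kg.
Tool frame: the origin (TCP) lies at the very end of the fingers, on their centre line; the grasp point (between the pads) lies 19 mm behind it; z points along the fingers, y is the line along which they close (so a half turn about z gives the same grasp; the last joint's range is limited). The gripper opens to 88 mm and grips with 3 to 60 N. Pads are 18 mm wide; open, the fingers measure 123 mm over their backs; the gripper's body (75 mm by 187 mm) begins 45 mm behind the grasp point.
Start: joints at [-1.288, 0.689, -0.195, 1.565, 0.157, 0.902, -0.215], TCP at [0.154, 0.606, 0.239] pointing down, gripper open.
Joint ranges: [-3.01, 3.01], [-0.46, 2.08], [-1.47, 1.51], [0.13, 2.56], [-1, 4.14], [0.04, 2.09], [-2.66, 2.66]. Speed limits (rad/s): [2.57, 2.57, 3.14, 3.14, 3.14, 3.14, 3.14].

INTERFACE

Orientations are given as a unit quaternion [x, y, z, w].
In Python, from plant import r gives the robot as it stands. The module is installed in compiled form; this text tells all that it offers.
- The arm moves only by the tool step_arm, never from a script. Its argument "increments" is a list of rows, each a list of 2 entries, a list of its own where there are three numbers: the shift along the world's x, y, z in cm, then the turn, a rotation vector about the world's x, y, z in degrees. A call has exactly 10 rows; each row shifts and turns the commanded pose from where the row before left it; what a row does not reach is not made up. A row lasts 1/10 s, in which the tool goes at most 50 mm and 8.59 degrees, less where a joint would pass 70% of its speed; a pose out of reach is approached as far as the arm can. A call is refused whole if a number of a shift passes 5 or a number of a turn 8.59, either way. A call with a gripper value outside its range is refused whole. "fingers" is the opening, from 0 (shut) to 1 (fully open), set as the call begins (left out, the last holds). The fingers move at their own pace and stop on an object; "grip_force" is the grip in N (left out, the last holds). Time passes only in rows, so rows that do not move let the fingers close, or fill a call up. It gives the time, the measured TCP pose, the force, the opening and the grip force at its end, in the units of the state.
- r.get_state(): the state, without advancing time (a new reading comes with each control period).
- r.snapshot(name): name is "scene" or "top" or "wrist"; returns (picture, depth): 420x560x3 uint8, red, green, blue; 420x560 float32, m along the optical axis (not along the pixel's ray), 0 where there is no reading.
- r.calibration(name): a dict with "fov_y" (degrees; the focal length in pixels is half the picture's height over the tangent of half this angle, whatever the lens; pixels are square), "cx", "cy" (the principal point, pixels), "R" (3x3) and "t" (3): a world point X has camera coordinates R X + t. Camera axes: x right, y down, z forward; pixel columns grow to the right and rows downward; lengths in m; the calibration is good to about 2 mm. The wrist camera is an equidistant fisheye: a pixel r from the principal point sees the ray r / f radians off the axis. A picture is of the moment at which its call begins: read the wrist's pose just before it. calibration takes no time and is no camera call; for the wrist camera it gives the pose at the moment of the call.
- r.finish_job(): hands the job in; it is judged then, once.
The state is a dict: "clock": time; "q": joint angles; "qd": joint speeds; "joint_torque": joint torques, N m; "tool_pos": TCP position; "eef_rot": TCP orientation; "contact_force": force on the tool from outside, world axes, zero at the start; "moment": the same for the moment, N m; "opening": opening from 0.0 (shut) to 1.0 (fully open); "finger_force": force on a finger pad.
Only numpy, scipy, OpenCV 4.12 (cv2) and the standard library are available. Lean on these libraries where they do the work, as an engineer would, in place of code of your own. Each camera call takes 0.05 s, during which the arm holds its last target. There are 200 camera calls.

## Working session

There is one attempt and no reset: what is moved stays moved. The work goes in short steps, Python scripts to look and compute and a tool call to move; the robot and the scene stay as the last step left them, time stands still between calls to the robot, and variables do not carry over. Pictures are saved under pics/ and viewed, at most 10 in all, crops included, and the job is handed in when it is done.

Besides the shell and the picture viewer there is one more tool, called by a JSON object that holds its "op" and its "data". step_arm: Moves the arm, as the interface text tells. Its arguments: {"type":"object","properties":{"increments":{"type":"array","items":{"type":"array"}},"fingers":{"type":"number"},"grip_force":{"type":"number"}},"required":["increments"]}

```bash
mkdir -p pics; python3 - <<'E'
from plant import r
import cv2,numpy as np
s=r.get_state(); print(s['clock'],s['tool_pos'],s['eef_rot'],s['contact_force'],s['opening'])
for n in ['scene','top']:
    p,d=r.snapshot(n); cv2.imwrite(f'pics/{n}0.png',p[:,:,::-1]); np.save(f'pics/{n}0d.npy',d); c=r.calibration(n); print(n,c)
E
```

```text
0.0 [0.15380217 0.60513454 0.23791025] [ 1.24027772e-01  9.92278331e-01 -9.07916845e-04 -3.78756137e-05] [-0.3842903   0.03144203  0.79479322] 0.9973684940811525
scene {'fov_y': 54.563227686270324, 'cx': 286.43661032777965, 'cy': 213.83144859678444, 'R': array([[-0.86359774, -0.50408399, -0.00991353],
       [-0.32886367,  0.57809606, -0.7467621 ],
       [ 0.38216179, -0.64164186, -0.66501736]]), 't': array([0.47538956, 0.28204584, 0.64223058])}
top {'fov_y': 48.21179890610412, 'cx': 277.7367580230557, 'cy': 210.04297610603246, 'R': array([[ 0.00138855, -0.99967177, -0.02558169],
       [-0.99526402,  0.00110499, -0.0972024 ],
       [ 0.09719877,  0.02559551, -0.99493581]]), 't': array([-0.04256426,  0.61880982,  0.88300413])}
```

View pics/top0.png

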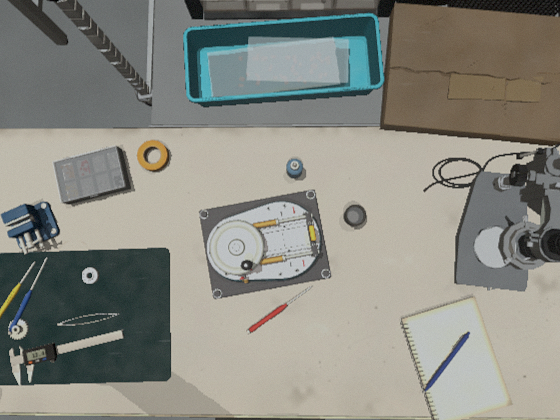

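View pics/scene0.png

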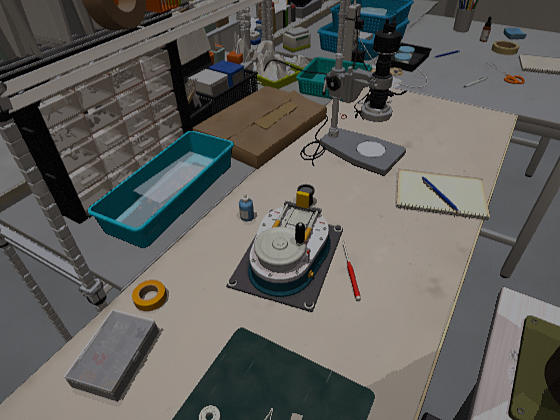

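The top view shows the gearbox around (265,245), with the handle at about (247,265), the tab at about (313,233), and the plate corners near (202,210), (314,191), (329,277) and (212,297). In the scene view the handle is at (300,232) and the tab at (304,198).

```bash
cat > h.py <<'E'
import numpy as np,cv2
def rays(c,uv,H=420):
    f=H/2/np.tan(np.radians(c['fov_y']/2)); uv=np.atleast_2d(uv).astype(float)
    d=np.c_[(uv[:,0]-c['cx'])/f,(uv[:,1]-c['cy'])/f,np.ones(len(uv))]
    return -c['R'].T@c['t'], d@c['R']
def onplane(c,uv,z):
    o,d=rays(c,uv); return o+d*((z-o[2])/d[:,2])[:,None]
def proj(c,X,H=420):
    f=H/2/np.tan(np.radians(c['fov_y']/2)); x=np.atleast_2d(X)@c['R'].T+c['t']
    return x[:,:2]/x[:,2:]*f+[c['cx'],c['cy']]
E
python3 - <<'E'
from plant import r
import numpy as np,cv2
from h import *
c=r.calibration('top'); im=cv2.imread('pics/top0.png'); d=np.load('pics/top0d.npy')
# world cloud
v,u=np.mgrid[0:420,0:560]; o,ry=rays(c,np.c_[u.ravel(),v.ravel()]); P=(o+ry*d.reshape(-1,1)).reshape(420,560,3)
Z=P[...,2]
roi=np.zeros((420,560),bool); roi[180:310,190:340]=1
g=cv2.cvtColor(im,cv2.COLOR_BGR2HSV)
m=(roi&(g[...,2]<125)|(roi&(Z>.04))).astype(np.uint8)
m=cv2.morphologyEx(cv2.morphologyEx(m,cv2.MORPH_CLOSE,np.ones((9,9))),cv2.MORPH_OPEN,np.ones((15,15)))
n=max(cv2.findContours(m,0,2)[0],key=cv2.contourArea)
W=onplane(c,n[:,0],.008)
rc=cv2.minAreaRect((W[:,:2]*1000).astype(np.float32)); print('plate',rc)
tab=roi&(g[...,0]>22)&(g[...,0]<35)&(g[...,1]>150)&(u>300); print('tab px',u[tab].mean(),v[tab].mean(),tab.sum(), P[tab].mean(0),Z[tab].max())
hd=roi&(g[...,2]<60)&(Z>.11); print('handle',u[hd].mean(),v[hd].mean(),hd.sum(),P[hd].mean(0),Z[hd].max(), onplane(c,[u[hd].mean(),v[hd].mean()],.132))
wh=roi&(Z>.078)&(Z<.1)&(u<275); print('wheel',P[wh].mean(0),P[wh].min(0),P[wh].max(0))
big=cv2.resize(im[180:310,190:340],None,fx=5,fy=5,interpolation=cv2.INTER_CUBIC); cv2.imwrite('pics/crop.png',cv2.resize(big,(690,598)))
E
```

```text
plate ((554.640380859375, -14.816925048828125), (181.95909118652344, 241.46389770507812), 11.053674697875977)
tab px 311.57894736842104 232.39473684210526 38 [ 0.57055929 -0.10346494  0.12660472] 0.9375933670167302
handle 246.6875 264.7291666666667 48 [0.51495832 0.00798851 0.13002189] 0.13589176007782222 [[0.51498644 0.00782933 0.132     ]]
wheel [0.54607677 0.03208959 0.0854643 ] [ 0.48849756 -0.01739591  0.07885052] [0.59347582 0.08168668 0.09431307]
```

View pics/crop.png

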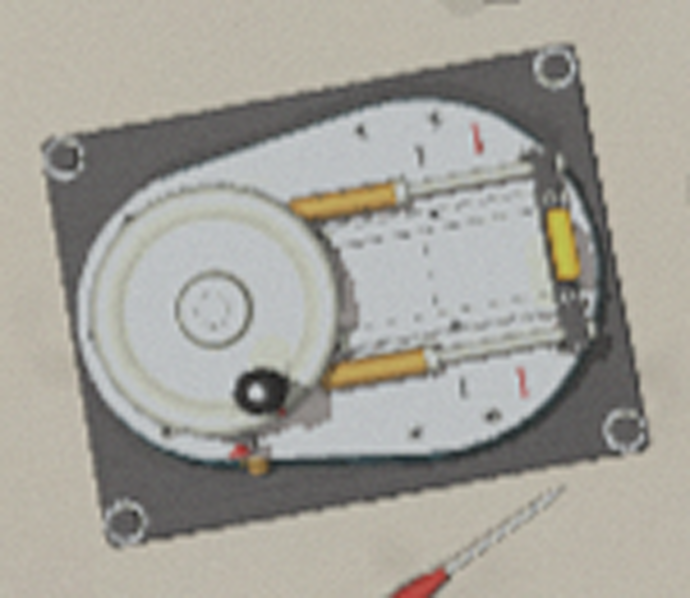

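The numbers fit the given geometry. Gearbox yaw is about +11.05° and the wheel axis is near (0.5456, 0.0313). The handle is at (0.515, 0.008), radius 38.6 mm and 26.5° short of the pointer, and the tab is near (0.572, -0.105). I'll swing over, aligning the finger line with gearbox y.

{"op": "step_arm", "data": {"increments": [[[2.2,-2.6,0],[0,0,2.5]],[[2.2,-2.6,0],[0,0,2.5]],[[2.2,-2.6,0],[0,0,2.5]],[[2.2,-2.6,0],[0,0,2.5]],[[2.2,-2.6,0],[0,0,2.5]],[[2.2,-2.6,0],[0,0,2.5]],[[2.2,-2.6,0],[0,0,2.5]],[[2.2,-2.6,0],[0,0,2.5]],[[2.2,-2.6,0],[0,0,2.5]],[[2.2,-2.6,0],[0,0,2.5]]], "fingers": 1.0}}

```text
clock: 1.1
tool_pos: [0.3746, 0.3444, 0.2385]
eef_rot: [-0.095, 0.996, -0.0, -0.0]
contact_force: [0.1, -0.0, -0.1]
opening: 0.997
finger_force: 0.0
```

{"op": "step_arm", "data": {"increments": [[[1.4,-3.4,0],[0,0,0]],[[1.4,-3.4,0],[0,0,0]],[[1.4,-3.4,0],[0,0,0]],[[1.4,-3.4,0],[0,0,0]],[[1.4,-3.4,0],[0,0,0]],[[1.4,-3.4,0],[0,0,0]],[[1.4,-3.4,0],[0,0,0]],[[1.4,-3.4,0],[0,0,0]],[[1.4,-3.4,0],[0,0,0]],[[1.4,-3.4,0],[0,0,0]]]}}

```text
clock: 2.1
tool_pos: [0.514, 0.0042, 0.2385]
eef_rot: [-0.094, 0.996, 0.0, -0.0]
contact_force: [-0.1, 0.5, -0.4]
opening: 1.004
finger_force: 0.0
```

```bash
python3 - <<'E'
from plant import r
import numpy as np,cv2
c=r.calibration('wrist'); s=r.get_state(); p,d=r.snapshot('wrist'); cv2.imwrite('pics/w1.png',p[:,:,::-1]); np.save('pics/w1d.npy',d)
np.save('pics/w1c.npy',c,allow_pickle=True); print(c,s['tool_pos'],s['q'])
f=210/np.tan(np.radians(c['fov_y']/2))
def pj(X):
    x=c['R']@np.array(X)+c['t']; th=np.arctan2(np.hypot(*x[:2]),x[2]); k=th*f/np.hypot(*x[:2]); return x[:2]*k+[c['cx'],c['cy']]
for X in [(.515,.0078,.132),(.572,-.105,.104),(.5456,.0313,.09)]: print(pj(X).round(1))
E
```

```text
{'fov_y': 65.70646984690485, 'cx': 285.84367396933067, 'cy': 210.1328004469183, 'R': array([[-1.85699238e-01,  9.82606595e-01,  2.69403990e-04],
       [ 9.50243534e-01,  1.79513261e-01,  2.54582432e-01],
       [ 2.50106015e-01,  4.75317629e-02, -9.67051039e-01]]), 't': array([ 0.09148655, -0.52401061,  0.25988876])} [0.51402645 0.00420253 0.23850761] [ 0.160178    0.5655924  -0.40807621  1.88947225  0.3168361   0.75065381
  1.33302015]
[290.3 210.6]
[163.4 238.3]
[307.7 234.1]
```

View pics/w1.png

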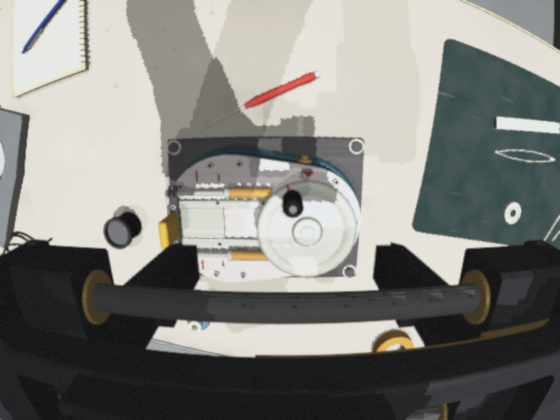

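The wrist view shows the handle top at (292,210) and the hub at (307,233), within 2 px of what the top view predicts. Tab is at about (165,232). Now I'll go down and grip the handle.

{"op": "step_arm", "data": {"increments": [[[0.1,0.4,-1.4],[0,0,0]],[[0,0,-1.4],[0,0,0]],[[0,0,-1.4],[0,0,0]],[[0,0,-1.4],[0,0,0]],[[0,0,-1.4],[0,0,0]],[[0,0,-1.4],[0,0,0]],[[0,0,-1.4],[0,0,0]],[[0,0,-1.4],[0,0,0]],[[0,0,-1.4],[0,0,0]],[[0,0,-1.4],[0,0,0]]]}}

```text
clock: 3.15
tool_pos: [0.5147, 0.0099, 0.098]
eef_rot: [-0.094, 0.996, 0.0, -0.0]
contact_force: [0.6, -0.6, 0.1]
opening: 0.998
finger_force: 0.0
```

{"op": "step_arm", "data": {"increments": [[[0,0,0],[0,0,0]],[[0,0,0],[0,0,0]],[[0,0,0],[0,0,0]],[[0,0,0],[0,0,0]],[[0,0,0],[0,0,0]],[[0,0,0],[0,0,0]],[[0,0,0],[0,0,0]],[[0,0,0],[0,0,0]],[[0,0,0],[0,0,0]],[[0,0,0],[0,0,0]]], "fingers": 0.0, "grip_force": 15}}

```text
clock: 4.15
tool_pos: [0.5149, 0.0099, 0.0987]
eef_rot: [-0.094, 0.996, 0.0, 0.0]
contact_force: [-0.3, 0.5, -0.0]
opening: 0.197
finger_force: 15.0
```

```bash
cat > arc.py <<'E'
import sys,numpy as np
x,y,a1,n=map(float,sys.argv[1:]); A=np.array([.5456,.0313]); v=np.array([x,y])-A
a0=np.degrees(np.arctan2(v[1],v[0])); print('angle',a0,'r',np.hypot(*v)*1e3)
while a0<a1: a0+=360
a=np.radians(np.linspace(a0,a1,int(n)+1)); Q=A+.038*np.c_[np.cos(a),np.sin(a)]; Q[0]=[x,y]
print(np.diff(np.round(Q*1000),axis=0).astype(int).tolist(),'mm')
E
python3 arc.py .5149 .0099 -168.95 40
```

```text
angle -145.12086538558918 r 37.422586762542174
[[-1, 0], [0, 0], [0, 1], [0, 0], [-1, 0], [0, 1], [0, 0], [0, 0], [0, 1], [-1, 0], [0, 0], [0, 1], [0, 0], [0, 0], [-1, 1], [0, 0], [0, 0], [0, 1], [0, 0], [0, 0], [-1, 1], [0, 0], [0, 1], [0, 0], [0, 0], [0, 1], [0, 0], [0, 0], [-1, 1], [0, 0], [0, 1], [0, 0], [0, 0], [0, 1], [0, 0], [0, 0], [0, 1], [-1, 0], [0, 1], [0, 0]] mm
```

```bash
python3 arc.py .5149 .0099 -528.95 40
```

```text
angle -145.12086538558918 r 37.422586762542174
[[-4, 5], [-2, 6], [-1, 6], [0, 7], [1, 6], [2, 6], [2, 6], [4, 5], [5, 4], [5, 4], [6, 2], [6, 2], [7, 0], [6, 0], [6, -2], [6, -2], [5, -4], [5, -4], [4, -5], [3, -6], [2, -6], [1, -6], [-1, -7], [-1, -6], [-2, -6], [-3, -5], [-4, -5], [-5, -4], [-5, -4], [-6, -2], [-6, -1], [-7, -1], [-6, 1], [-6, 2], [-6, 3], [-5, 3], [-5, 5], [-3, 5], [-3, 6], [-2, 6]] mm
```

{"op": "step_arm", "data": {"increments": [[[-0.4,0.5,0],[0,0,0]],[[-0.2,0.6,0],[0,0,0]],[[-0.1,0.6,0],[0,0,0]],[[0,0.7,0],[0,0,0]],[[0.1,0.6,0],[0,0,0]],[[0.2,0.6,0],[0,0,0]],[[0.2,0.6,0],[0,0,0]],[[0.4,0.5,0],[0,0,0]],[[0.5,0.4,0],[0,0,0]],[[0.5,0.4,0],[0,0,0]]]}}

```text
clock: 5.15
tool_pos: [0.5256, 0.0632, 0.0987]
eef_rot: [-0.093, 0.996, -0.002, -0.002]
contact_force: [0.5, -6.5, 2.2]
opening: 0.196
finger_force: 15.0
```

{"op": "step_arm", "data": {"increments": [[[0.6,0.2,0],[0,0,0]],[[0.6,0.2,0],[0,0,0]],[[0.7,0,0],[0,0,0]],[[0.6,0,0],[0,0,0]],[[0.6,-0.2,0],[0,0,0]],[[0.6,-0.2,0],[0,0,0]],[[0.5,-0.4,0],[0,0,0]],[[0.5,-0.4,0],[0,0,0]],[[0.4,-0.5,0],[0,0,0]],[[0.3,-0.6,0],[0,0,0]]]}}

```text
clock: 6.15
tool_pos: [0.5813, 0.0464, 0.0987]
eef_rot: [-0.094, 0.996, 0.001, 0.0]
contact_force: [-3.8, 1.9, 3.1]
opening: 0.197
finger_force: 15.0
```

{"op": "step_arm", "data": {"increments": [[[0.2,-0.6,0],[0,0,0]],[[0.1,-0.6,0],[0,0,0]],[[-0.1,-0.7,0],[0,0,0]],[[-0.1,-0.6,0],[0,0,0]],[[-0.2,-0.6,0],[0,0,0]],[[-0.3,-0.5,0],[0,0,0]],[[-0.4,-0.5,0],[0,0,0]],[[-0.5,-0.4,0],[0,0,0]],[[-0.5,-0.4,0],[0,0,0]],[[-0.6,-0.2,0],[0,0,0]]]}}

```text
clock: 7.15
tool_pos: [0.5568, -0.0054, 0.0988]
eef_rot: [-0.094, 0.996, 0.0, 0.0]
contact_force: [1.8, 3.1, -1.6]
opening: 0.197
finger_force: 15.0
```

{"op": "step_arm", "data": {"increments": [[[-0.6,-0.1,0],[0,0,0]],[[-0.7,-0.1,0],[0,0,0]],[[-0.6,0.1,0],[0,0,0]],[[-0.6,0.2,0],[0,0,0]],[[-0.6,0.3,0],[0,0,0]],[[-0.5,0.3,0],[0,0,0]],[[-0.5,0.5,0],[0,0,0]],[[-0.3,0.5,0],[0,0,0]],[[-0.3,0.6,0],[0,0,0]],[[-0.2,0.6,0],[0,0,0]]]}}

```text
clock: 8.15
tool_pos: [0.5091, 0.0226, 0.0989]
eef_rot: [-0.093, 0.996, -0.001, 0.001]
contact_force: [7.2, 0.1, -6.3]
opening: 0.196
finger_force: 15.0
```

{"op": "step_arm", "data": {"increments": [[[0,0,0],[0,0,0]],[[0,0,0],[0,0,0]],[[0,0,0],[0,0,0]],[[0,0,0],[0,0,0]],[[0,0,0],[0,0,0]],[[0,0,0],[0,0,0]],[[0,0,0],[0,0,0]],[[0,0,0],[0,0,0]],[[0,0,0],[0,0,0]],[[0,0,0],[0,0,0]]]}}

```text
clock: 9.15
tool_pos: [0.5089, 0.024, 0.0988]
eef_rot: [-0.094, 0.996, 0.0, 0.001]
contact_force: [5.2, 2.3, -5.7]
opening: 0.199
finger_force: 15.0
```

{"op": "step_arm", "data": {"increments": [[[0,0,0],[0,0,0]],[[0,0,0],[0,0,0]],[[0,0,0],[0,0,0]],[[0,0,0],[0,0,0]],[[0,0,0],[0,0,0]],[[0,0,0],[0,0,0]],[[0,0,2],[0,0,0]],[[0,0,2],[0,0,0]],[[0,0,2],[0,0,0]],[[0,0,2],[0,0,0]]], "fingers": 1.0}}

```text
clock: 10.15
tool_pos: [0.5076, 0.0237, 0.1795]
eef_rot: [-0.094, 0.996, -0.0, -0.0]
contact_force: [0.6, -0.0, -0.2]
opening: 1.003
finger_force: 0.0
```

{"op": "step_arm", "data": {"increments": [[[0,-0.8,0.6],[0,0,0]],[[0,-0.8,0.6],[0,0,0]],[[0,-0.8,0.6],[0,0,0]],[[0,-0.8,0.6],[0,0,0]],[[0,-0.8,0.6],[0,0,0]],[[0,-0.8,0.6],[0,0,0]],[[0,-0.8,0.6],[0,0,0]],[[0,-0.8,0.6],[0,0,0]],[[0,-0.8,0.6],[0,0,0]],[[0,-0.8,0.6],[0,0,0]]]}}

```text
clock: 11.15
tool_pos: [0.5079, -0.0569, 0.2393]
eef_rot: [-0.094, 0.996, 0.0, 0.0]
contact_force: [-0.1, -0.3, -0.8]
opening: 1.0
finger_force: 0.0
```

```bash
python3 - <<'E'
from plant import r
import numpy as np,cv2
s=r.get_state(); c=r.calibration('wrist'); p,d=r.snapshot('wrist'); cv2.imwrite('pics/w2.png',p[:,:,::-1]); print(s['tool_pos'],s['opening'],s['clock'])
f=210/np.tan(np.radians(c['fov_y']/2))
def pj(X):
    x=c['R']@np.array(X)+c['t']; th=np.arctan2(np.hypot(*x[:2]),x[2]); k=th*f/np.hypot(*x[:2]); return x[:2]*k+[c['cx'],c['cy']]
def onp(u,v,z):
    a=np.array([u-c['cx'],v-c['cy']]); R=np.hypot(*a); t=R/f; ray=c['R'].T@np.r_[a/R*np.sin(t),np.cos(t)]; o=-c['R'].T@c['t']; return o+ray*(z-o[2])/ray[2]
C=np.array([.5546,-.0148]); ps=np.radians(11.05); M=np.array([[np.cos(ps),-np.sin(ps)],[np.sin(ps),np.cos(ps)]])
for n,g in dict(index=(-.038,.047,.132),axis=(0,.047,.09),tab=(0,-.092,.104)).items(): print(n,pj([*(C+M@g[:2]),g[2]]).round(1),C+M@g[:2])
g=cv2.cvtColor(p,cv2.COLOR_RGB2HSV); m=((g[...,0]>22)&(g[...,0]<34)&(g[...,1]>150)&(g[...,2]>120)).astype(np.uint8)
nn,_,st,ce=cv2.connectedComponentsWithStats(m)
for i in range(1,nn):
    if st[i,4]>40: print('yellow',st[i],ce[i],onp(*ce[i],.09))
E
```

```text
[ 0.50786638 -0.05686927  0.23926152] 1.0004874773194068 11.15
index [380.5 226.2] [0.50829623 0.02404534]
axis [365.9 249.8] [0.54559172 0.03132863]
tab [223.5 256.4] [ 0.57223323 -0.10509435]
yellow [221 243   5  22  93] [223.22580645 253.56989247] [ 0.57562409 -0.10752072  0.09      ]
```

View pics/w2.png

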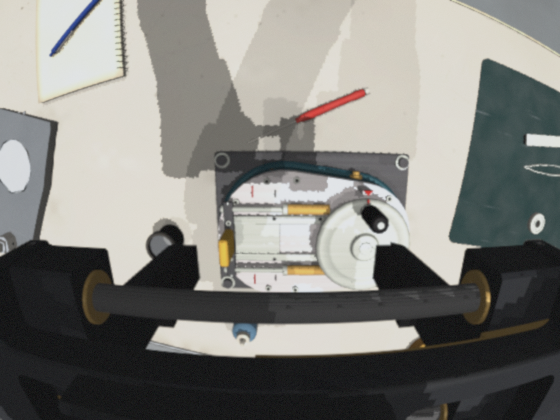

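The wrist view shows the handle top at (379,224) against (380,226) predicted for the pointer position, so the wheel is placed. The tab's yellow top is at (223,254), close to the predicted (223,256). Next is the tab.

{"op": "step_arm", "data": {"increments": [[[1.6,-1.2,0],[0,0,0]],[[1.6,-1.2,0],[0,0,0]],[[1.6,-1.2,0],[0,0,0]],[[1.5,-1.2,0],[0,0,0]],[[0,0,-2],[0,0,0]],[[0,0,-2],[0,0,0]],[[0,0,-2],[0,0,0]],[[0,0,-2],[0,0,0]],[[0,0,-2],[0,0,0]],[[0,0,-1],[0,0,0]]]}}

```text
clock: 12.2
tool_pos: [0.57, -0.1041, 0.1272]
eef_rot: [-0.094, 0.996, 0.0, -0.001]
contact_force: [-0.1, 0.0, -0.3]
opening: 1.002
finger_force: 0.0
```

{"op": "step_arm", "data": {"increments": [[[0,0,-1],[0,0,0]],[[0,0,-1],[0,0,0]],[[0,0,-1],[0,0,0]],[[0,0,-1],[0,0,0]],[[0,0,-1],[0,0,0]],[[0,0,0],[0,0,0]],[[0,0,0],[0,0,0]],[[0,0,0],[0,0,0]],[[0,0,0],[0,0,0]],[[0,0,0],[0,0,0]]]}}

```text
clock: 13.2
tool_pos: [0.5711, -0.1043, 0.0791]
eef_rot: [-0.094, 0.996, -0.0, 0.0]
contact_force: [-0.1, 0.8, 0.3]
opening: 1.0
finger_force: 0.0
```

{"op": "step_arm", "data": {"increments": [[[0,0,0],[0,0,0]],[[0,0,0],[0,0,0]],[[0,0,0],[0,0,0]],[[0,0,0],[0,0,0]],[[0,0,0],[0,0,0]],[[0,0,0],[0,0,0]],[[0,0,0],[0,0,0]],[[0,0,0],[0,0,0]],[[0,0,0],[0,0,0]],[[0,0,0],[0,0,0]]], "fingers": 0.0, "grip_force": 25}}

```text
clock: 14.2
tool_pos: [0.5709, -0.1046, 0.0788]
eef_rot: [-0.094, 0.996, -0.0, 0.0]
contact_force: [0.8, -3.6, -1.4]
opening: 0.117
finger_force: 1.7
```

{"op": "step_arm", "data": {"increments": [[[0,0,0],[0,0,0]],[[0,0.2,0],[0,0,0]],[[-0.1,0.3,0],[0,0,0]],[[0,0.3,0],[0,0,0]],[[-0.1,0.3,0],[0,0,0]],[[-0.1,0.3,0],[0,0,0]],[[0,0.3,0],[0,0,0]],[[-0.1,0.3,0],[0,0,0]],[[0,0,0],[0,0,0]],[[0,0,0],[0,0,0]]]}}

```text
clock: 15.2
tool_pos: [0.5674, -0.0855, 0.0788]
eef_rot: [-0.093, 0.996, -0.001, 0.0]
contact_force: [2.4, -5.8, -1.3]
opening: 0.113
finger_force: 25.0
```

```bash
cat > look.py <<'E'
from plant import r
import numpy as np,cv2,sys
from h import *
s=r.get_state(); p,d=r.snapshot('wrist'); q,dd=r.snapshot('scene'); print(s['clock'],s['tool_pos'],s['contact_force'],s['finger_force'],s['opening'])
c=r.calibration('scene'); C=np.array([.5546,-.0148]); ps=np.radians(11.05); M=np.array([[np.cos(ps),-np.sin(ps)],[np.sin(ps),np.cos(ps)]])
print('tcp in gearbox mm',1e3*M.T@(s['tool_pos'][:2]-C))
for n,g in dict(shut=(0,-.092,.09),half=(0,-.068,.09),lineR=(-.05,-.068,.054)).items(): print(n,proj(c,[*(C+M@g[:2]),g[2]]).round(1))
a=cv2.resize(p[120:300,150:450],(600,360),interpolation=cv2.INTER_CUBIC)
b=cv2.resize(q[170:310,220:360],(360,360),interpolation=cv2.INTER_CUBIC)
cv2.imwrite(sys.argv[1],cv2.resize(np.hstack([a,b]),(800,300))[:,:,::-1])
E
python3 look.py pics/l1.png
```

```text
15.2 [ 0.5674204  -0.08548915  0.07878476] [ 2.43970397 -5.83664163 -1.31594585] 25.00102047342807 0.11286500169524104
tcp in gearbox mm [ -0.96595879 -71.83582402]
shut [[302.  197.8]]
half [[298.6 204.8]]
lineR [[320.9 222.6]]
```

View pics/l1.png

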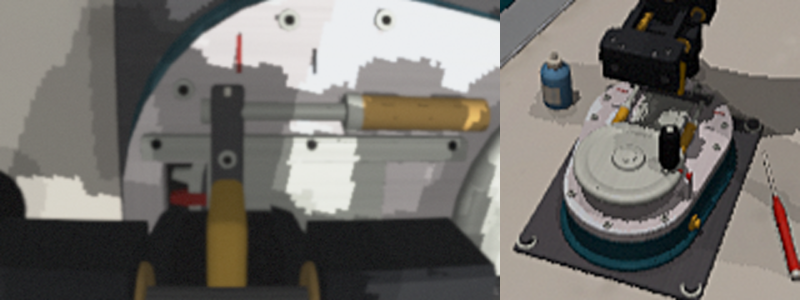

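The bar sits at x≈227, the red half-way line at 239 and the full-travel line at 313. That leaves about 3.9 mm to go, and the TCP reading gives 3.8 mm.

{"op": "step_arm", "data": {"increments": [[[-0.1,0.2,0],[0,0,0]],[[0,0.2,0],[0,0,0]],[[0,0,0],[0,0,0]],[[0,0,0],[0,0,0]],[[0,0,0],[0,0,0]],[[0,0,0],[0,0,0]],[[0,0,0],[0,0,0]],[[0,0,0],[0,0,0]],[[0,0,0],[0,0,0]],[[0,0,0],[0,0,0]]]}}

```text
clock: 16.3
tool_pos: [0.5667, -0.0819, 0.0788]
eef_rot: [-0.093, 0.996, -0.001, 0.001]
contact_force: [2.7, -6.3, -2.9]
opening: 0.113
finger_force: 25.0
```

```bash
python3 look.py pics/l2.png
```

```text
16.3 [ 0.56674203 -0.08193144  0.07877738] [ 2.65798075 -6.32218259 -2.88290055] 25.002258983440697 0.1126363995168326
tcp in gearbox mm [ -0.94986366 -68.2140567 ]
shut [[302.  197.8]]
half [[298.6 204.8]]
lineR [[320.9 222.6]]
```

View pics/l2.png

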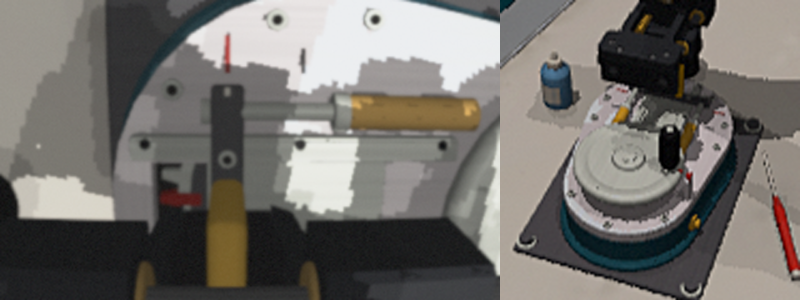

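The bar (x≈227) is level with the red line (x≈227), the handle is still at the pointer, and the red tooth shows in the port. Handing in while holding.

```bash
python3 -c "
from plant import r
print(r.finish_job())"
```

```text
the job is handed in; nothing more can be done
None
```

I turned the handwheel clockwise through a full turn and on to the pointer, and handed in with the gripper holding the shutter level with the red half-way lines; no pass/fail verdict came back.

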